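# Hang the sample pail on the drip stand by its bail

## Robot

A 7-joint arm with a two-finger parallel gripper is mounted at the origin on a cart in front of the work surface, level with it; the furniture and walls round the work are solid. World frame = base frame: x ahead of the robot, y to its left, z up, the work surface at z = 0. Lengths are in m, angles in rad, forces in N, time in s.
With the tool pointing down it reaches from about 0.425 to 0.875 m from the base axis. Payload 8.4 kg.
Tool frame: the origin (TCP) lies at the very end of the fingers, on their centre line; the grasp point (between the pads) lies 19 mm behind it; y points along the fingers, z is the direction in which the jaws open and shut, and the axes are right-handed (so a half turn about y gives the same grasp; the last joint's range is limited). The gripper opens to 85 mm and grips with 20 to 120 N. Pads are 22 mm wide; open, the fingers measure 114 mm over their backs; the gripper's body (76 mm by 85 mm) begins 54 mm behind the grasp point. The pads swing forward as they close: fully open they stand 13 mm farther back than shut.
Start: joints at [1.129, 0.333, 0.04, 1.465, -0.013, 1.343, -0.059], TCP at [0.218, -0.612, 0.231] pointing down, gripper open.
Joint ranges: [-2.58, 2.58], [-0.38, 2.09], [-1.3, 1.39], [0.25, 2.4], [-1.5, 4.64], [0.08, 2.09], [-2.65, 2.65]. Speed limits (rad/s): [2.22, 2.22, 2.79, 2.79, 3.14, 3.14, 3.14].

## Interface

Orientations are given as a 3x3 rotation matrix whose columns are the frame's x, y, z axes.
In Python, from workcell import telemetry, optics, bot gives the robot as it stands. The module is installed in compiled form; this text tells all that it offers.
- The arm moves only by the tool arm_command, never from a script. Its argument "steps" is a list of rows, each an object of numbers: "x", "y", "z": the shift along the tool's x, y, z in cm; "ax", "ay", "az": the turn, a rotation vector about the tool's x, y, z in rad. In form: [{"x": .., "y": .., "z": .., "ax": .., "ay": .., "az": ..}, ...]. A call has 1 to 10 rows; each row is the pose to reach, as a shift and turn from the pose commanded when the call began, along the tool's axes at that moment; what a row does not reach only later rows make up. A row lasts 1/10 s, in which the tool goes at most 50 mm and 8.59 degrees, less where a joint would pass 70% of its speed; a pose out of reach is approached as far as the arm can. A call with a gripper value outside its range is refused whole. "claw" is the closure, from -1 (fully open) to 1 (shut), set as the call begins (left out, the last holds). The fingers move at their own pace and stop on an object; "force" is the grip in N (left out, the last holds). Time passes only in rows, so rows that repeat a pose let the fingers close. It gives the time, the measured TCP pose, the force and the opening at its end, in the units of the state.
- telemetry.observe(): the state, without advancing time (a new reading comes with each control period).
- optics.get_image(name): name is "scene" or "top" or "wrist"; returns a dict with "color" (420x560x3 uint8, blue, green, red), "camera_matrix" (3x3 intrinsics, pixels), "extrinsics" (4x4, takes a point from world to camera coordinates). Camera axes: x right, y down, z forward; pixel columns grow to the right and rows downward; lengths in m; the calibration is good to about 2 mm. A picture is of the moment at which its call begins. There is no depth.
- bot.hand_in(): hands the job in, once; it reports no verdict.
The state is a dict: "time": time; "qpos": joint angles; "dq": joint speeds; "tau": joint torques, N m; "ee_pos": TCP position; "tcp_rot": TCP orientation; "wrist_force": force on the tool from outside, world axes, zero at the start; "wrist_torque": the same for the moment, N m; "gripper_width": opening from 0.0 (shut) to 1.0 (fully open).
Only numpy, scipy, OpenCV 4.12 (cv2) and the standard library are available. Lean on these libraries where they do the work, as an engineer would, in place of code of your own. Each camera call takes 0.05 s, during which the arm holds its last target. There are 200 camera calls.

## Task

Swing the folded-down wire bail of the steel sample pail up until it stands upright, with the pail still standing on the bench. Then hang the pail by the bail on the drip stand, with the bail's straight top wire resting at the bottom of both hooks at once, orange grip between them, and the pail hanging free over the tray and at rest. Do not tip the pail right over, and do not knock over or shove aside the bottles and the flask.

Things in the scene. Friction and masses are not known exactly. Their poses are not given: they have to be found in the camera images.
- pail: Open steel sample pail, about 0.5 kg: 88 mm across the foot, 104 mm across the rim, 95 mm tall. Origin: centre of its underside, z up. The bail pivots lie 85 mm above the origin on an axis along the pail's y. The bail starts folded down to the pail's -x side. With ears and bail legs it is 132 mm wide in y.
- bail (a joint): Angle of the wire bail: 0 = upright over the pail, positive = folded towards the pail's -x side, pi/2 = level; starts between 1.2 and 1.65; stops at +-1.75. The hinge is slightly stiff (0.04 N m): the bail stays wherever it is left, and about 1 N at the grip moves it.
- bail_grip (a point): Centre of the orange grip sleeve in the middle of the bail's straight top wire, 95 mm from the pivot axis (180 mm above the bench when upright). The sleeve is 13 mm in diameter, 44 mm long, along the point's y; the point's z points away from the pivot axis, and equals the pail's z when upright. Bail legs: 6 mm wire at y = +-62 mm.
- bail_end_a (a point): Point on the axis of the bare 6 mm top wire, 36 mm from the grip's centre towards +y: it goes into one hook.
- bail_end_b (a point): The same, 36 mm towards -y: it goes into the other hook (either end may go into either hook). The bare straight wire runs from 22 to 50 mm either side of the grip's centre.
- stand: Fixed steel drip stand on a white tray (190 x 116 mm, 10 mm high, x -83 to +107 mm). Origin: on the bench below the middle between its two hooks; its open front faces -x. Two posts at x = +88, y = +-36 mm carry two level arms along x at y = +-36 mm (8 mm wide, underside 198 mm above the bench, front ends at x = -16 mm), each with an open-topped hook at x = 0. Nothing on it is above 235 mm.
- stand_seat (a point): Midpoint between the hooks, 215 mm above the bench: height of the wire's axis when it rests on both hook floors; axes as the stand's (wire lies along y). Hook floors 9 mm wide, cheeks flare to 28 mm at 235 mm above the bench. The pail is wider than the gap between the arms: bring it in from the front, pail below the arms, bail's top wire above them, then lower.
- amber_bottle: Bystander: amber bottle with black cap, 58 mm diameter, 126 mm tall, loose. Origin: centre of its underside.
- reagent_bottle: Bystander: clear glass reagent bottle with stopper, 74 mm diameter, 172 mm tall, loose. Origin: centre of its underside.
- volumetric: Bystander: glass volumetric flask with blue stopper, 62 mm diameter, 180 mm tall, loose. Origin: centre of its underside.

How it is judged:
On the way:
1. the bail stands upright (within 0.25 rad) while the pail still stands on the bench (value of joint bail between -0.25 and 0.25 rad and height (world z) of pail below 0.01 m and angle between pail's own z axis and vertical below 0.1 rad), for 0.1 s.
At the end, for the whole second after the job is handed in: The pail hangs untouched and at rest: both wire points within 6 mm of the hook middles front to back and 210 to 219 mm high, grip centred within 15 mm, stand bearing over 2 N, pail over 20 mm off the bench, tilt under 0.3 rad, speed under 0.03 m/s (x of bail_end_a in the frame of stand between -0.006 and 0.006 m and z of bail_end_a in the frame of stand between 0.21 and 0.219 m and x of bail_end_b in the frame of stand between -0.006 and 0.006 m and z of bail_end_b in the frame of stand between 0.21 and 0.219 m and y of bail_grip in the frame of stand between -0.015 and 0.015 m and angle between pail's own z axis and vertical below 0.3 rad and height (world z) of pail above 0.02 m and linear speed of pail below 0.03 m/s and contact force between pail and stand above 2 N and contact force between pail and the arm below 0.1 N and contact force between pail and the fingers below 0.1 N).
It fails at once if the amber bottle is knocked over or shoved more than 30 mm (distance of amber_bottle from where it was at the start of the episode above 0.03 m or angle between amber_bottle's own z axis and vertical above 0.35 rad).
It fails at once if the glass reagent bottle is knocked over or shoved more than 30 mm (distance of reagent_bottle from where it was at the start of the episode above 0.03 m or angle between reagent_bottle's own z axis and vertical above 0.35 rad).
It fails at once if the volumetric flask is knocked over or shoved more than 30 mm (distance of volumetric from where it was at the start of the episode above 0.03 m or angle between volumetric's own z axis and vertical above 0.35 rad).
It fails at once if the pail is tipped past 45 degrees (angle between pail's own z axis and vertical above 0.785 rad).
It also fails if it takes over 67 s, if anything falls off the work surface, if the arm or the gripper's body presses on something with over 40 N, if the wrist force passes 120 N, or if a joint passes its speed limit or range.

## Working session

There is one attempt and no reset: what is moved stays moved. The work goes in short steps, Python scripts to look and compute and a tool call to move; the robot and the scene stay as the last step left them, time stands still between calls to the robot, and variables do not carry over. Pictures are saved under pics/ and viewed, about 8 in all and at most 12, crops included, and the job is handed in when it is done.

Besides the shell and the picture viewer there is one more tool, called as a command line: name --argument value ..., lists and objects as JSON in quotes. arm_command: Moves the arm, as the interface text tells. Its arguments: {"type":"object","properties":{"steps":{"type":"array","items":{"type":"object","properties":{"x":{"type":"number"},"y":{"type":"number"},"z":{"type":"number"},"ax":{"type":"number"},"ay":{"type":"number"},"az":{"type":"number"}}}},"claw":{"type":"number"},"force":{"type":"number"}},"required":["steps"]}

```bash
mkdir -p pics; cat > h.py <<'E'
import numpy as np, cv2
from workcell import telemetry, optics, bot
def shot(n,f=None):
    d=optics.get_image(n)
    if f: cv2.imwrite('pics/'+f,d['color'])
    np.savez(f'pics/{n}.npz',**{k:d[k] for k in('color','camera_matrix','extrinsics')})
    return d
def ray(d,u,v):
    E=np.array(d['extrinsics']);R,t=E[:3,:3],E[:3,3]
    c=-R.T@t; w=R.T@np.linalg.inv(d['camera_matrix'])@np.array([u,v,1.]); return c,w
def onz(d,u,v,z):
    c,w=ray(d,u,v); return c+w*(z-c[2])/w[2]
def two(d1,p1,d2,p2):
    c1,w1=ray(d1,*p1);c2,w2=ray(d2,*p2)
    s=np.linalg.lstsq(np.c_[w1,-w2],c2-c1,rcond=None)[0]
    a,b=c1+s[0]*w1,c2+s[1]*w2; return (a+b)/2,np.linalg.norm(a-b)
def proj(d,p):
    E=np.array(d['extrinsics']);q=d['camera_matrix']@(E[:3,:3]@np.array(p)+E[:3,3]);return q[:2]/q[2]
def orange(d):
    h=cv2.cvtColor(d['color'],cv2.COLOR_BGR2HSV)
    return cv2.inRange(h,(5,150,120),(20,255,255))
def load(n): return dict(np.load(f'pics/{n}.npz'))
E
python3 - <<'E'
from h import *
s=telemetry.observe();print(s)
a=shot('scene','s0.png');b=shot('top','t0.png')
for d in(a,b):
    print(d['camera_matrix'].tolist(),ray(d,280,210))
    n,l,st,c=cv2.connectedComponentsWithStats(orange(d))
    print([(st[i].tolist(),c[i].round(1).tolist()) for i in range(1,n) if st[i,4]>15])
E
```

```text
{'time': 0.0, 'qpos': array([ 1.12883291,  0.33391016,  0.039857  ,  1.466281  , -0.01339752,
        1.34332037, -0.05849355]), 'dq': array([ 5.48415784e-04, -2.15609099e-04,  3.72623701e-04,  9.35404627e-04,
        1.36760747e-03, -8.98087212e-06, -1.06181470e-05]), 'tau': array([ 4.51734322e-04, -6.58547473e+01,  1.36590701e+00, -4.05565059e+01,
        1.67445245e-02,  1.23744542e-02,  7.66604529e-06]), 'ee_pos': array([ 0.21828277, -0.61175442,  0.23041677]), 'tcp_rot': array([[-9.41827607e-01, -6.56964056e-04,  3.36095712e-01],
       [-3.36096336e-01,  1.51695329e-03, -9.41826391e-01],
       [ 1.08904589e-04, -9.99998634e-01, -1.64951170e-03]]), 'wrist_force': array([-0.01420063, -0.18651308,  0.44091968]), 'wrist_torque': array([-0.04238541, -0.02557132,  0.03758716]), 'gripper_width': 1.0022554499915397}
[[498.71267322576807, 0.0, 276.11504592974285], [0.0, 498.71267322576807, 201.13312396246846], [0.0, 0.0, 1.0]] (array([-0.26289792,  1.06183209,  0.79830116]), array([ 0.51814438, -0.72504911, -0.4541002 ]))
[([401, 116, 14, 8, 42], [407.6, 119.2]), ([385, 125, 11, 7, 29], [391.0, 128.1]), ([363, 183, 9, 7, 34], [367.2, 185.7]), ([196, 275, 22, 14, 111], [207.8, 279.6])]
[[460.4760806768271, 0.0, 280.24823749918943], [0.0, 460.4760806768271, 215.97207816125896], [0.0, 0.0, 1.0]] (array([ 3.20682999e-01, -1.08622467e-03,  1.35461186e+00]), array([ 0.17977446, -0.00908316, -0.98375156]))
[([389, 272, 16, 7, 86], [396.2, 275.3])]
```

View pics/s0.png

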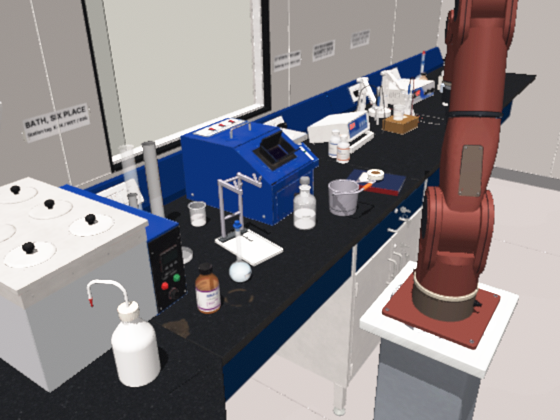

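View pics/t0.png

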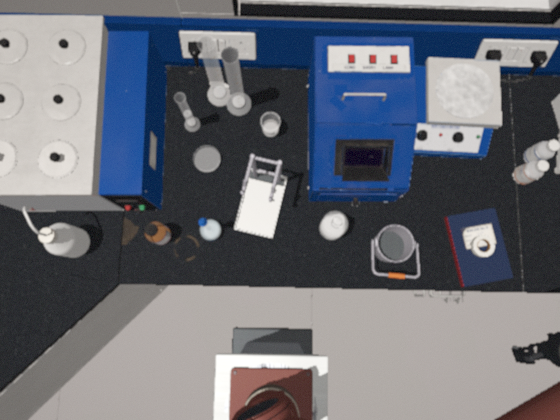

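The scene view shows the pail at about (343,198), the stand at (240,215), the amber bottle at (207,290), the flask at (240,265) and the reagent bottle at (305,210). In the top view, the pail rim is at (396,243) with the grip at (396,275). The tray is at (262,205), the reagent bottle at (333,226), the flask at (209,229) and the amber bottle at (157,233).

```bash
python3 - <<'E'
from h import *
b=load('top');a=load('scene')
c1=cv2.resize(b['color'][140:300,190:430],None,fx=3.3,fy=3.3,interpolation=cv2.INTER_CUBIC)
cv2.imwrite('pics/c1.png',c1[:528])
g,e=two(a,(367.2,185.7),b,(396.2,275.3));print('grip',g,e)
for n,p,z in [('pail rim',(396,243),.095),('grip',(396.2,275.3),.09),('edge',(396,288),0),('reag',(334,226),.15),('flask',(204,224),.17),('amber',(155,231),.12)]:
    print(n,onz(b,*p,z).round(3))
m=orange(b);y,x=np.nonzero(m[260:290,380:420]);print(cv2.minAreaRect(np.c_[x+380,y+260].astype(np.float32)))
# tray
h=cv2.inRange(b['color'],(190,190,190),(255,255,255));n,l,st,c=cv2.connectedComponentsWithStats(h)
i=l[210,262];y,x=np.nonzero(l==i);r=cv2.minAreaRect(np.c_[x,y].astype(np.float32));print(st[i],r)
for q in cv2.boxPoints(r):print(q,onz(b,*q,.01).round(4))
E
```

```text
grip [ 0.37580443 -0.32766197  0.11744487] 0.0018269000663270305
pail rim [ 0.466 -0.334  0.095]
grip [ 0.378 -0.334  0.09 ]
edge [ 0.345 -0.357  0.   ]
reag [ 0.501 -0.156  0.15 ]
flask [0.496 0.184 0.17 ]
amber [0.481 0.323 0.12 ]
((396.46722412109375, 275.36065673828125), (15.481611251831055, 5.522679805755615), 5.194429397583008)
[ 235  178   50   60 1949] ((259.2719421386719, 207.44493103027344), (38.9503288269043, 53.29692077636719), 13.570433616638184)
[234.08768 228.77977] [0.507  0.1204 0.01  ]
[246.59329 176.97078] [0.6648 0.0889 0.01  ]
[284.4562  186.11009] [ 0.6394 -0.0253  0.01  ]
[271.9506  237.91908] [0.4825 0.0083 0.01  ]
```

View pics/c1.png

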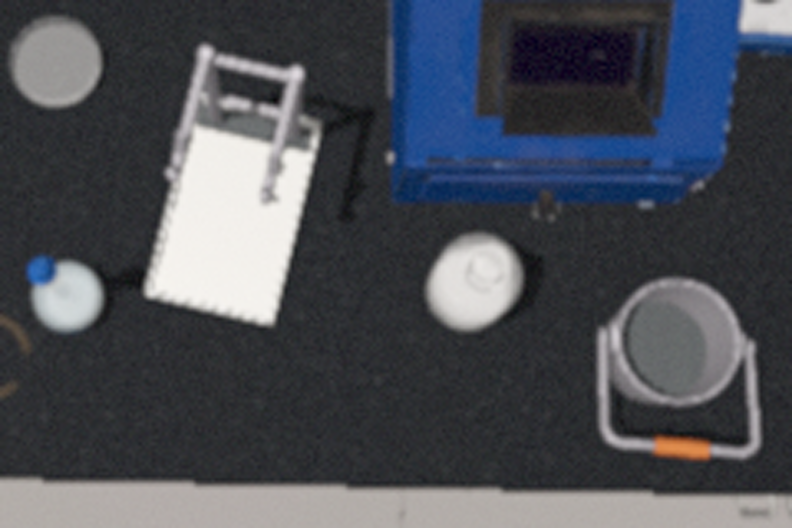

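The crop shows the bail wire corners at about (605,440) and (757,455), the arm tips at about (172,172) and (268,197), and the tray's front corners at (147,297) and (273,325). Next I'll work out the yaws and cross-check the stand.

```bash
python3 - <<'E'
from h import *
b=load('top');a=load('scene')
f=lambda x,y:(x/3.3+190,y/3.3+140)
A,B=onz(b,*f(612,440),.115),onz(b,*f(750,455),.115);d=A-B
print('wire',A,B,np.linalg.norm(d),'yaw',np.arctan2(-d[0],d[1]))
for p in[(172,172),(268,197)]:print('tip',onz(b,*f(*p),.205).round(4))
yaw=-.205;xs=np.array([np.cos(yaw),np.sin(yaw)]);ys=np.array([-xs[1],xs[0]])
o=np.array([.4948,.0644])+.083*xs;print('stand',o)
for s in(1,-1):print('pred tip',o-.016*xs+s*.036*ys)
print('flask',onz(b,209,229,.03),'stopper',onz(b,*f(41,270),.175),'reag base approx',onz(b,*f(487,268),.165))
s=telemetry.observe();R=s['tcp_rot'];p=s['ee_pos']
print('radial ang z',np.arctan2(R[1,2],R[0,2]))
def go(t): return R.T@(np.array(t)-p)*100
print(go([.376,-.331,.25]))
E
```

```text
wire [ 0.38073957 -0.27217202  0.115     ] [ 0.37110314 -0.38441111  0.115     ] 0.1126520058104671 yaw -0.08564626535274064
tip [0.5748 0.0859 0.205 ]
tip [0.5569 0.0112 0.205 ]
stand [0.57606206 0.04750393]
pred tip [0.5677255 0.0860072]
pred tip [0.55306867 0.0155148 ]
flask [0.50188437 0.19117341 0.03      ] stopper [0.50038906 0.18798178 0.175     ] reag base approx [ 0.51183191 -0.16352222  0.165     ]
radial ang z -1.2279769593243364
[-24.28879872  -1.92196221 -21.14800086]
```

arm_command --steps '[{"x": -3, "y": -2, "z": -2.7, "ay": -0.14}, {"x": -6, "y": -2, "z": -5.4, "ay": -0.28}, {"x": -9, "y": -2, "z": -8.1, "ay": -0.42}, {"x": -12, "y": -2, "z": -10.8, "ay": -0.56}, {"x": -15, "y": -2, "z": -13.5, "ay": -0.7}, {"x": -18, "y": -2, "z": -16.2, "ay": -0.84}, {"x": -21, "y": -2, "z": -18.6, "ay": -0.98}, {"x": -24.4, "y": -2, "z": -21.4, "ay": -1.1}, {"x": -24.4, "y": -2, "z": -21.4, "ay": -1.142}, {"x": -24.4, "y": -2, "z": -21.4, "ay": -1.142}]' --claw 0.29 --force 20

```text
validation failed for argument at $.st...
```

```bash
python3 - <<'E'
from h import *
s=telemetry.observe();print(s['ee_pos'],s['tcp_rot'].round(3).tolist(),s['gripper_width'],s['qpos'])
w=shot('wrist','w1.png')
n,l,st,c=cv2.connectedComponentsWithStats(orange(w));print([(st[i].tolist(),c[i].round(1).tolist(),onz(w,*c[i],.117).round(4)) for i in range(1,n) if st[i,4]>30])
for g in(.117,.105,.125): print(proj(w,[.376,-.328,g]))
E
```

```text
[ 0.21832114 -0.61179285  0.23049321] [[-0.942, -0.001, 0.336], [-0.336, 0.001, -0.942], [0.0, -1.0, -0.002]] 1.0025080369844344 [ 1.12876816  0.33386454  0.03988228  1.46618576 -0.0133782   1.34331504
 -0.05848951]
[]
[ -99.70179243 -197.25412352]
[ -78.8523125  -180.85760679]
[-115.03271294 -209.31071657]
```

View pics/w1.png

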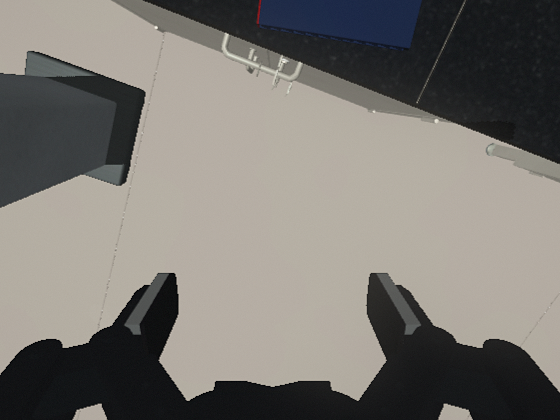

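The call was refused and the arm hasn't moved: the wrist view shows only floor, with the fingers at the bottom. I'll retry with all six keys in every row.

arm_command --steps '[{"x": -3, "y": -2, "z": -2.7, "ax": 0, "ay": -0.14, "az": 0}, {"x": -6, "y": -2, "z": -5.4, "ax": 0, "ay": -0.28, "az": 0}, {"x": -9, "y": -2, "z": -8.1, "ax": 0, "ay": -0.42, "az": 0}, {"x": -12, "y": -2, "z": -10.8, "ax": 0, "ay": -0.56, "az": 0}, {"x": -15, "y": -2, "z": -13.5, "ax": 0, "ay": -0.7, "az": 0}, {"x": -18, "y": -2, "z": -16.2, "ax": 0, "ay": -0.84, "az": 0}, {"x": -21, "y": -2, "z": -18.6, "ax": 0, "ay": -0.98, "az": 0}, {"x": -24.4, "y": -2, "z": -21.4, "ax": 0, "ay": -1.1, "az": 0}, {"x": -24.4, "y": -2, "z": -21.4, "ax": 0, "ay": -1.142, "az": 0}, {"x": -24.4, "y": -2, "z": -21.4, "ax": 0, "ay": -1.142, "az": 0}]' --claw 0.29 --force 20

```text
time: 1.15
ee_pos: [0.3768, -0.3276, 0.2513]
tcp_rot: [[-0.083, -0.0, 0.997], [-0.997, -0.0, -0.083], [0.0, -1.0, -0.0]]
wrist_force: [0.5, -1.6, -0.1]
gripper_width: 0.352
```

```bash
python3 - <<'E'
from h import *
s=telemetry.observe();print(s['ee_pos'],s['qpos'])
w=shot('wrist','w2.png')
n,l,st,c=cv2.connectedComponentsWithStats(orange(w))
for i in range(1,n):
    if st[i,4]>30:
        y,x=np.nonzero(l==i);r=cv2.minAreaRect(np.c_[x,y].astype(np.float32))
        print(st[i],r,[onz(w,*r[0],z).round(4) for z in(.105,.117,.125)])
E
```

```text
[ 0.37684026 -0.32763161  0.25131866] [ 0.89312612  0.03086627 -0.27135239  1.78055893  0.00880127  1.33131301
  0.53683436]
[264 171  16  52 432] ((271.5, 196.5), (51.0, 15.0), 90.0) [array([ 0.377 , -0.3321,  0.105 ]), array([ 0.3773, -0.3285,  0.117 ]), array([ 0.3776, -0.3261,  0.125 ])]
```

View pics/w2.png

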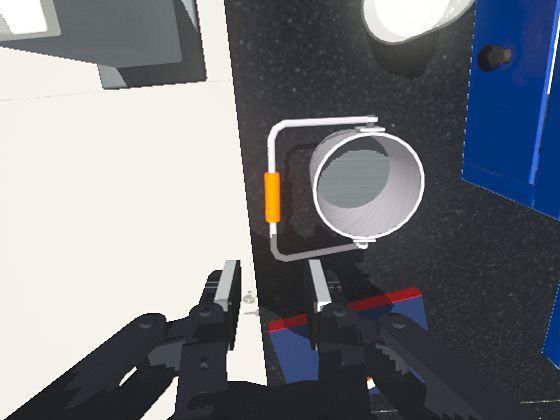

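The wrist view shows the orange grip at (271,196), with the wire parallel to the tool's x axis. It measures (0.377,-0.3285,0.117), which agrees with the two-view fix. I'll lower the fingers to straddle it.

arm_command --steps '[{"x": 0, "y": 3, "z": 0, "ax": 0, "ay": 0, "az": 0}, {"x": 0, "y": 6, "z": 0, "ax": 0, "ay": 0, "az": 0}, {"x": 0, "y": 9, "z": 0, "ax": 0, "ay": 0, "az": 0}, {"x": 0, "y": 11.5, "z": 0, "ax": 0, "ay": 0, "az": 0}, {"x": 0, "y": 13.5, "z": 0, "ax": 0, "ay": 0, "az": 0}, {"x": 0, "y": 15, "z": 0, "ax": 0, "ay": 0, "az": 0}, {"x": 0, "y": 15.4, "z": 0, "ax": 0, "ay": 0, "az": 0}, {"x": 0, "y": 15.4, "z": 0, "ax": 0, "ay": 0, "az": 0}, {"x": 0, "y": 15.4, "z": 0, "ax": 0, "ay": 0, "az": 0}]'

```text
time: 2.1
ee_pos: [0.3764, -0.3294, 0.098]
tcp_rot: [[-0.087, 0.001, 0.996], [-0.996, -0.001, -0.087], [0.001, -1.0, 0.001]]
wrist_force: [0.2, 0.6, -0.3]
gripper_width: 0.356
```

```bash
python3 - <<'E'
from h import *
s=telemetry.observe();print(s['ee_pos'],s['wrist_force'])
# arc: finger-centre path relative to now; pivot (.466,-.336,.085); offset: outer finger touches sleeve (gap half 15-6.5=8.5 ahead)
for th in np.arange(1.23,-.01,-.1757):
    print(round(th,2),'z(fwd)',round((.0895-.095*np.sin(th)+.0085)*100,2),'y',round(-(.095*np.cos(th)-.032)*100,2))
E
```

```text
[ 0.37641411 -0.32935311  0.09803912] [ 0.16937177  0.63507366 -0.28849231]
1.23 z(fwd) 0.85 y 0.02
1.05 z(fwd) 1.54 y -1.49
0.88 z(fwd) 2.49 y -2.86
0.7 z(fwd) 3.66 y -4.05
0.53 z(fwd) 5.02 y -5.01
0.35 z(fwd) 6.53 y -5.72
0.18 z(fwd) 8.14 y -6.15
0.0 z(fwd) 9.8 y -6.3
```

arm_command --steps '[{"x": 0, "y": 0, "z": 0.5, "ax": 0, "ay": 0, "az": 0}, {"x": 0, "y": 0, "z": 0.9, "ax": 0, "ay": 0, "az": 0}, {"x": 0, "y": -0.5, "z": 1.2, "ax": 0, "ay": 0, "az": 0}, {"x": 0, "y": -1.1, "z": 1.6, "ax": 0, "ay": 0, "az": 0}, {"x": 0, "y": -1.8, "z": 2.1, "ax": 0, "ay": 0, "az": 0}, {"x": 0, "y": -2.4, "z": 2.5, "ax": 0, "ay": 0, "az": 0}, {"x": 0, "y": -3.0, "z": 3.1, "ax": 0, "ay": 0, "az": 0}, {"x": 0, "y": -3.6, "z": 3.7, "ax": 0, "ay": 0, "az": 0}, {"x": 0, "y": -3.6, "z": 3.7, "ax": 0, "ay": 0, "az": 0}]'

```text
time: 3.0
ee_pos: [0.4146, -0.332, 0.1345]
tcp_rot: [[-0.085, 0.001, 0.996], [-0.996, -0.001, -0.085], [0.001, -1.0, 0.002]]
wrist_force: [-4.0, 0.8, 2.1]
gripper_width: 0.354
```

```bash
python3 - <<'E'
from h import *
s=telemetry.observe();print(s['ee_pos'],s['wrist_force'])
w=shot('scene','s1.png');cv2.imwrite('pics/s1c.png',cv2.resize(w['color'][120:240,270:430],None,fx=4,fy=4))
E
```

```text
[ 0.41457226 -0.33198342  0.13447689] [-4.03967708  0.79053116  2.07381594]
```

View pics/s1c.png

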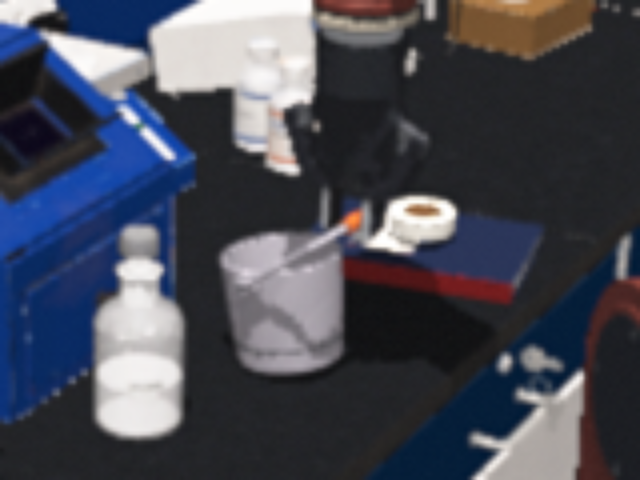

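The bail is rising to about 0.75 rad at the outer finger, near crop (355,220), and the pail is still standing. I'll carry on along the arc.

arm_command --steps '[{"x": 0, "y": -0.5, "z": 0.7, "ax": 0, "ay": 0, "az": 0}, {"x": 0, "y": -1.0, "z": 1.4, "ax": 0, "ay": 0, "az": 0}, {"x": 0, "y": -1.5, "z": 2.2, "ax": 0, "ay": 0, "az": 0}, {"x": 0, "y": -1.9, "z": 3.0, "ax": 0, "ay": 0, "az": 0}, {"x": 0, "y": -2.2, "z": 3.7, "ax": 0, "ay": 0, "az": 0}, {"x": 0, "y": -2.4, "z": 4.4, "ax": 0, "ay": 0, "az": 0}, {"x": 0, "y": -2.5, "z": 5.0, "ax": 0, "ay": 0, "az": 0}, {"x": 0, "y": -2.6, "z": 5.6, "ax": 0, "ay": 0, "az": 0}, {"x": 0, "y": -2.6, "z": 5.8, "ax": 0, "ay": 0, "az": 0}, {"x": 0, "y": -2.6, "z": 5.8, "ax": 0, "ay": 0, "az": 0}]'

```text
time: 4.05
ee_pos: [0.4712, -0.3366, 0.1591]
tcp_rot: [[-0.086, -0.0, 0.996], [-0.996, 0.0, -0.086], [-0.0, -1.0, -0.0]]
wrist_force: [-1.0, -0.7, -0.4]
gripper_width: 0.356
```

```bash
python3 - <<'E'
from h import *
s=telemetry.observe();print(s['ee_pos'],s['wrist_force'])
a=shot('scene');b=shot('top');w=shot('wrist')
cv2.imwrite('pics/m2.png',np.hstack([cv2.resize(a['color'][120:240,290:410],(400,400)),cv2.resize(b['color'][190:300,340:450],(400,400))]))
for n,d in(('s',a),('t',b),('w',w)):
    k,l,st,c=cv2.connectedComponentsWithStats(orange(d));print(n,[(st[i].tolist(),c[i].round(1).tolist()) for i in range(1,k) if st[i,4]>8])
E
```

```text
[ 0.47121298 -0.33660461  0.15906716] [-1.01536246 -0.69548153 -0.42673106]
s [([386, 117, 7, 4, 12], [389.2, 118.6]), ([401, 116, 13, 8, 43], [407.6, 119.3]), ([390, 125, 13, 8, 41], [397.0, 128.7]), ([343, 162, 3, 5, 11], [343.9, 163.7]), ([196, 275, 21, 14, 111], [207.6, 279.5])]
t [([397, 239, 7, 4, 25], [400.1, 240.4])]
w [([236, 246, 32, 100, 2270], [252.8, 299.1])]
```

View pics/m2.png

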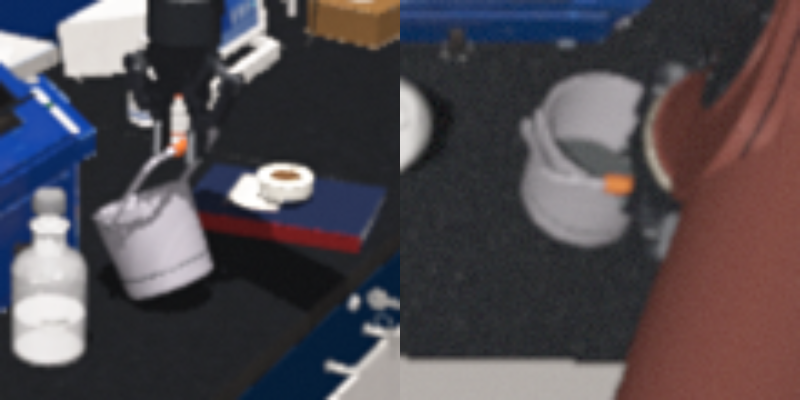

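The pail is leaning about 0.35 rad: the sleeve has jammed on the finger by friction, so the bail isn't turning. I'll reverse the path gently to set the pail back down.

arm_command --steps '[{"x": 0, "y": 0, "z": -0.7, "ax": 0, "ay": 0, "az": 0}, {"x": 0, "y": 0.1, "z": -1.4, "ax": 0, "ay": 0, "az": 0}, {"x": 0, "y": 0.3, "z": -2.1, "ax": 0, "ay": 0, "az": 0}, {"x": 0, "y": 0.6, "z": -2.8, "ax": 0, "ay": 0, "az": 0}, {"x": 0, "y": 1.0, "z": -3.5, "ax": 0, "ay": 0, "az": 0}, {"x": 0, "y": 1.4, "z": -4.2, "ax": 0, "ay": 0, "az": 0}, {"x": 0, "y": 1.8, "z": -5, "ax": 0, "ay": 0, "az": 0}, {"x": 0, "y": 2.1, "z": -5.8, "ax": 0, "ay": 0, "az": 0}, {"x": 0, "y": 2.1, "z": -6.3, "ax": 0, "ay": 0, "az": 0}, {"x": 0, "y": 2.1, "z": -6.3, "ax": 0, "ay": 0, "az": 0}]'

```text
time: 5.2
ee_pos: [0.4074, -0.3314, 0.1383]
tcp_rot: [[-0.087, -0.0, 0.996], [-0.996, 0.0, -0.087], [0.0, -1.0, -0.0]]
wrist_force: [0.2, 0.1, -0.8]
gripper_width: 0.355
```

```bash
python3 - <<'E'
from h import *
s=telemetry.observe();print(s['ee_pos'],s['wrist_force'])
a=shot('scene');b=shot('top');w=shot('wrist')
cv2.imwrite('pics/m3.png',np.hstack([cv2.resize(a['color'][120:240,290:410],(400,400)),cv2.resize(w['color'],(533,400))[:,:400]]))
P={}
for n,d in(('s',a),('t',b),('w',w)):
    k,l,st,c=cv2.connectedComponentsWithStats(orange(d));print(n,[(st[i].tolist(),c[i].round(1).tolist()) for i in range(1,k) if st[i,4]>8])
E
```

```text
[ 0.40744463 -0.33142073  0.13830083] [ 0.22569449  0.121745   -0.75810593]
s [([386, 117, 7, 4, 13], [389.5, 118.5]), ([401, 116, 13, 8, 38], [407.2, 119.4]), ([389, 124, 14, 8, 48], [395.7, 128.3]), ([354, 167, 8, 6, 27], [357.4, 169.2]), ([196, 275, 21, 14, 109], [207.8, 279.6])]
t [([395, 257, 5, 6, 24], [396.5, 259.4])]
w [([271, 253, 34, 106, 2607], [288.4, 309.3])]
```

View pics/m3.png

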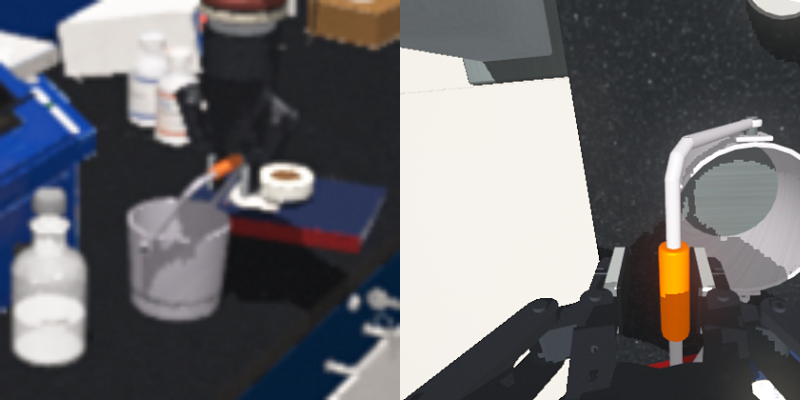

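The pail is standing again with the bail part-way up and the sleeve free between the fingers. I'll triangulate the sleeve and one pivot.

```bash
python3 - <<'E'
from h import *
a=load('scene');w=load('wrist');b=load('top')
g,e=two(a,(357.4,169.2),w,(288.4,309.3));print('grip s-w',g,e)
print('t-w',*two(b,(396.5,259.4),w,(288.4,309.3)))
# +y ear from wrist mosaic px (752,122)->((352)*560/533, 122*1.05)
u,v=(352*560/533,128*420/400);print('ear+y at .085',onz(w,u,v,.085))
E
```

```text
grip s-w [ 0.41625456 -0.33304748  0.16535651] 2.7162453676195056e-05
t-w [ 0.41448511 -0.30743521  0.2001002 ] 0.0038981874804265206
ear+y at .085 [ 0.4715413  -0.27539113  0.085     ]
```

arm_command --steps '[{"x": 0.1, "y": 0, "z": 1.4, "ax": 0, "ay": 0, "az": 0}, {"x": 0.1, "y": -0.4, "z": 1.9, "ax": 0, "ay": 0, "az": 0}, {"x": 0.1, "y": -0.9, "z": 2.4, "ax": 0, "ay": 0, "az": 0}, {"x": 0.1, "y": -1.3, "z": 2.9, "ax": 0, "ay": 0, "az": 0}, {"x": 0.1, "y": -1.6, "z": 3.4, "ax": 0, "ay": 0, "az": 0}, {"x": 0.1, "y": -1.9, "z": 3.9, "ax": 0, "ay": 0, "az": 0}, {"x": 0.1, "y": -2.2, "z": 4.5, "ax": 0, "ay": 0, "az": 0}, {"x": 0.1, "y": -2.4, "z": 5.2, "ax": 0, "ay": 0, "az": 0}, {"x": 0.1, "y": -2.6, "z": 5.9, "ax": 0, "ay": 0, "az": 0}, {"x": 0.1, "y": -2.6, "z": 5.9, "ax": 0, "ay": 0, "az": 0}]'

```text
time: 6.35
ee_pos: [0.4681, -0.3373, 0.1646]
tcp_rot: [[-0.085, 0.001, 0.996], [-0.996, -0.0, -0.085], [-0.0, -1.0, 0.001]]
wrist_force: [-0.8, -0.5, -0.1]
gripper_width: 0.356
```

```bash
python3 - <<'E'
from h import *
s=telemetry.observe();print(s['ee_pos'],s['wrist_force'])
a=shot('scene');w=shot('wrist')
cv2.imwrite('pics/m4.png',np.hstack([cv2.resize(a['color'][120:240,290:410],(400,400)),cv2.resize(w['color'],(533,400))[:,133:]]))
for n,d in(('s',a),('w',w)):
    k,l,st,c=cv2.connectedComponentsWithStats(orange(d));q=[(st[i].tolist(),c[i].round(1).tolist()) for i in range(1,k) if st[i,4]>8];print(n,q)
E
```

```text
[ 0.46813401 -0.33730682  0.16456844] [-0.781804   -0.5117773  -0.13795524]
s [([386, 117, 7, 4, 12], [389.4, 118.4]), ([401, 116, 13, 8, 42], [407.0, 119.7]), ([390, 124, 13, 8, 39], [396.2, 128.6]), ([342, 161, 5, 5, 13], [344.4, 163.0]), ([196, 275, 22, 14, 111], [207.8, 279.6])]
w [([238, 237, 34, 100, 2098], [256.2, 291.0])]
```

View pics/m4.png

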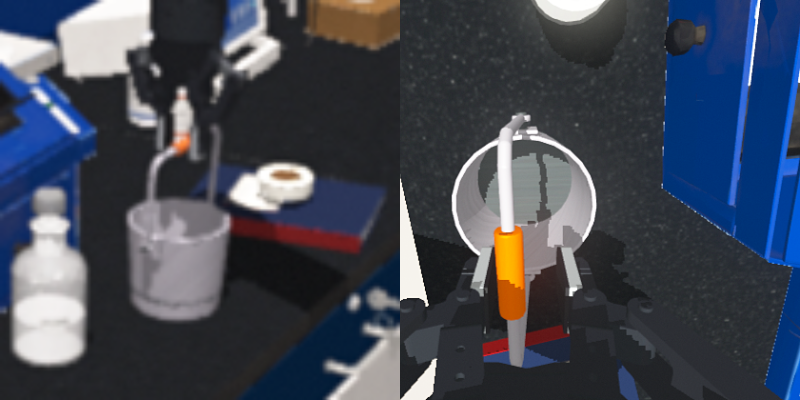

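The pail is standing with the bail near upright, and the sleeve rests against the outer finger. I'll grip it now.

arm_command --steps '[{"x": 0, "y": 0, "z": 0, "ax": 0, "ay": 0, "az": 0}, {"x": 0, "y": 0, "z": 0, "ax": 0, "ay": 0, "az": 0}, {"x": 0, "y": 0, "z": 0, "ax": 0, "ay": 0, "az": 0}, {"x": 0, "y": 0, "z": 0, "ax": 0, "ay": 0, "az": 0}, {"x": 0, "y": 0, "z": 0, "ax": 0, "ay": 0, "az": 0}, {"x": 0, "y": 0, "z": 0, "ax": 0, "ay": 0, "az": 0}]' --claw 1 --force 40

```text
time: 7.05
ee_pos: [0.4667, -0.3375, 0.1643]
tcp_rot: [[-0.086, -0.0, 0.996], [-0.996, -0.0, -0.086], [0.0, -1.0, -0.0]]
wrist_force: [-1.2, -0.2, -0.1]
gripper_width: 0.13
```

```bash
python3 - <<'E'
from h import *
s=telemetry.observe();print(s['ee_pos'],s['wrist_force'],s['gripper_width']*85)
a=shot('scene');w=shot('wrist')
for n,d in(('s',a),('w',w)):
    k,l,st,c=cv2.connectedComponentsWithStats(orange(d));q=[(st[i].tolist(),c[i].round(1).tolist()) for i in range(1,k) if st[i,4]>4 and 320<st[i,0]+100*(n=='w')<460];print(n,q)
for y in(-.33,-.315,-.36): print(proj(w,[.468,y,.18]),proj(a,[.468,y,.18]))
E
```

```text
[ 0.46674487 -0.33750733  0.16431953] [-1.15899854 -0.18946618 -0.06462705] 11.06434790598066
s [([386, 117, 7, 4, 12], [389.3, 118.4]), ([401, 116, 13, 8, 43], [407.3, 119.5]), ([386, 122, 3, 2, 5], [386.8, 122.4]), ([386, 124, 17, 9, 54], [395.3, 128.1]), ([341, 160, 4, 6, 15], [342.8, 162.2])]
w [([256, 236, 31, 100, 1998], [272.5, 289.7])]
[270.57645463 277.30214745] [343.29630921 162.23891755]
[267.48170174 246.16254862] [341.11893823 163.63633281]
[276.18678374 333.75363295] [347.56679722 159.49816039]
```

Gripped: about 12 mm opening, with the sleeve at the predicted pixels for an upright bail. Lifting.

arm_command --steps '[{"x": 0, "y": -0.7, "z": 0, "ax": 0, "ay": 0, "az": 0}, {"x": 0, "y": -2, "z": 0, "ax": 0, "ay": 0, "az": 0}, {"x": 0, "y": -4.2, "z": 0, "ax": 0, "ay": 0, "az": 0}, {"x": 0, "y": -6.7, "z": 0, "ax": 0, "ay": 0, "az": 0}, {"x": 0, "y": -9.5, "z": 0, "ax": 0, "ay": 0, "az": 0}, {"x": 0, "y": -12.5, "z": 0, "ax": 0, "ay": 0, "az": 0}, {"x": 0, "y": -15.5, "z": 0, "ax": 0, "ay": 0, "az": 0}, {"x": 0, "y": -18, "z": 0, "ax": 0, "ay": 0, "az": 0}, {"x": 0, "y": -20, "z": 0, "ax": 0, "ay": 0, "az": 0}, {"x": 0, "y": -21, "z": 0, "ax": 0, "ay": 0, "az": 0}]'

```text
time: 8.15
ee_pos: [0.4673, -0.3374, 0.3771]
tcp_rot: [[-0.086, 0.003, 0.996], [-0.996, -0.002, -0.086], [0.001, -1.0, 0.003]]
wrist_force: [0.8, -0.6, -5.0]
gripper_width: 0.133
```

```bash
python3 - <<'E'
from h import *
s=telemetry.observe();R=s['tcp_rot'];p=s['ee_pos'];print(p,s['wrist_force'],s['gripper_width']*85,s['qpos'])
xs=np.array([np.cos(-.205),np.sin(-.205)]);o=np.array([.576,.0475])
t=o-.085*xs;print(t,R.T@(np.r_[t,p[2]]-p)*100)
E
```

```text
[ 0.46732594 -0.33736398  0.37709296] [ 0.76205217 -0.62273982 -5.03023695] 11.340240335938057 [ 0.8020353   0.1626933  -0.29651948  1.38830677  0.04746908  1.59457086
  0.42475592]
[0.49277982 0.06480321] [-40.28693739  -0.05570001  -0.90722565]
```

arm_command --steps '[{"x": -0.7, "y": 0, "z": 0, "ax": 0, "ay": 0, "az": 0}, {"x": -2, "y": 0, "z": 0, "ax": 0, "ay": 0.01, "az": 0}, {"x": -4, "y": 0, "z": -0.1, "ax": 0, "ay": 0.02, "az": 0}, {"x": -6.5, "y": 0, "z": -0.1, "ax": 0, "ay": 0.03, "az": 0}, {"x": -9, "y": 0, "z": -0.2, "ax": 0, "ay": 0.04, "az": 0}, {"x": -11.5, "y": 0, "z": -0.2, "ax": 0, "ay": 0.05, "az": 0}, {"x": -14, "y": 0, "z": -0.3, "ax": 0, "ay": 0.06, "az": 0}, {"x": -16.5, "y": 0, "z": -0.3, "ax": 0, "ay": 0.07, "az": 0}, {"x": -19, "y": 0, "z": -0.4, "ax": 0, "ay": 0.08, "az": 0}, {"x": -21.5, "y": 0, "z": -0.5, "ax": 0, "ay": 0.09, "az": 0}]'

```text
time: 9.15
ee_pos: [0.4796, -0.1203, 0.3729]
tcp_rot: [[-0.175, -0.002, 0.985], [-0.985, 0.001, -0.175], [-0.0, -1.0, -0.002]]
wrist_force: [0.0, -0.5, -5.0]
gripper_width: 0.133
```

arm_command --steps '[{"x": -2.5, "y": 0, "z": 0, "ax": 0, "ay": 0, "az": 0}, {"x": -5, "y": 0, "z": 0, "ax": 0, "ay": 0.01, "az": 0}, {"x": -7.5, "y": 0, "z": 0, "ax": 0, "ay": 0.02, "az": 0}, {"x": -10, "y": 0, "z": 0, "ax": 0, "ay": 0.03, "az": 0}, {"x": -12.5, "y": 0, "z": 0, "ax": 0, "ay": 0.03, "az": 0}, {"x": -14.8, "y": 0, "z": 0.2, "ax": 0, "ay": 0.03, "az": 0}, {"x": -16.7, "y": 0, "z": 0.6, "ax": 0, "ay": 0.03, "az": 0}, {"x": -18, "y": 0, "z": 1.0, "ax": 0, "ay": 0.03, "az": 0}, {"x": -18.7, "y": 0, "z": 1.2, "ax": 0, "ay": 0.03, "az": 0}, {"x": -18.7, "y": 0, "z": 1.3, "ax": 0, "ay": 0.03, "az": 0}]'

```text
time: 10.15
ee_pos: [0.5252, 0.0604, 0.3734]
tcp_rot: [[-0.203, -0.002, 0.979], [-0.979, 0.0, -0.203], [0.0, -1.0, -0.002]]
wrist_force: [-1.2, 0.2, -4.6]
gripper_width: 0.137
```

```bash
python3 - <<'E'
from h import *
s=telemetry.observe();R=s['tcp_rot'];p=s['ee_pos'];print(p,s['wrist_force'],s['gripper_width']*85,'yaw',np.arctan2(R[1,2],R[0,2]))
xs=np.array([np.cos(-.205),np.sin(-.205)]);o=np.array([.576,.0475])
t=o-.085*xs;print(t,R.T@(np.r_[t,p[2]]-p)*100)
w=shot('wrist');a=shot('scene')
cv2.imwrite('pics/m5.png',np.hstack([cv2.resize(w['color'],(450,338)),cv2.resize(a['color'][130:310,170:350],(338,338))]))
E
```

```text
[0.52519532 0.06038578 0.37335079] [-1.19944253  0.21880932 -4.64586001] 11.641152826535992 yaw -0.20401416232086206
[0.49277982 0.06480321] [ 0.22416013  0.00642125 -3.26381618]
```

View pics/m5.png

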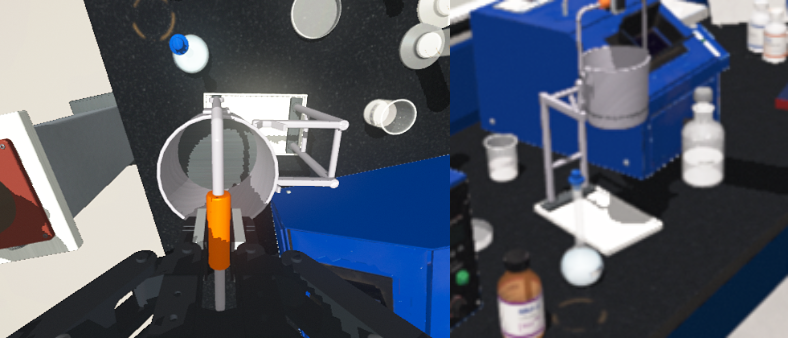

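The wrist view shows the pail still above the arms and slightly too far forward, with post tops at (343,125) and (335,183). I'll back it off 3.3 cm to the descent point, then check the stand's pose against that view.

arm_command --steps '[{"x": 0, "y": 0, "z": -0.6, "ax": 0, "ay": 0, "az": 0}, {"x": 0.1, "y": 0, "z": -1.6, "ax": 0, "ay": 0, "az": 0}, {"x": 0.2, "y": 0, "z": -2.6, "ax": 0, "ay": 0, "az": 0}, {"x": 0.2, "y": 0, "z": -3.3, "ax": 0, "ay": 0, "az": 0}, {"x": 0.2, "y": 0, "z": -3.5, "ax": 0, "ay": 0, "az": 0}, {"x": 0.2, "y": 0, "z": -3.5, "ax": 0, "ay": 0, "az": 0}, {"x": 0.2, "y": 0, "z": -3.5, "ax": 0, "ay": 0, "az": 0}]'

```text
time: 10.95
ee_pos: [0.4915, 0.0641, 0.3744]
tcp_rot: [[-0.205, 0.0, 0.979], [-0.979, -0.0, -0.205], [0.0, -1.0, 0.0]]
wrist_force: [0.1, 0.3, -5.2]
gripper_width: 0.134
```

```bash
python3 - <<'E'
from h import *
s=telemetry.observe();p=s['ee_pos'];print(p,s['wrist_force'])
w=shot('wrist','w6.png');k=w['color'].copy()
yaw=-.205;xs=np.array([np.cos(yaw),np.sin(yaw)]);ys=np.array([-xs[1],xs[0]]);o=np.array([.576,.0475])
for X,Y,z in[(88,36,206),(88,-36,206),(-16,36,206),(-16,-36,206),(0,36,235),(0,-36,235),(-83,58,10),(107,58,10),(107,-58,10)]:
    q=proj(w,np.r_[o+xs*X/1e3+ys*Y/1e3,z/1e3]);cv2.circle(k,tuple(int(round(v)) for v in q),3,(0,0,255),1);print(X,Y,q.round(1))
cv2.imwrite('pics/w6b.png',cv2.resize(k,(800,600)))
E
```

```text
[0.49145281 0.06406251 0.37442901] [ 0.10251826  0.30222955 -5.15867765]
88 36 [457.3 147.2]
88 -36 [444.4 219.4]
-16 36 [345.9 147.3]
-16 -36 [340.8 219.5]
0 36 [371.9 152.3]
0 -36 [364.4 230.6]
-83 58 [273.4 112.6]
107 58 [402.5 112.5]
107 -58 [393.3 188.6]
```

View pics/w6b.png

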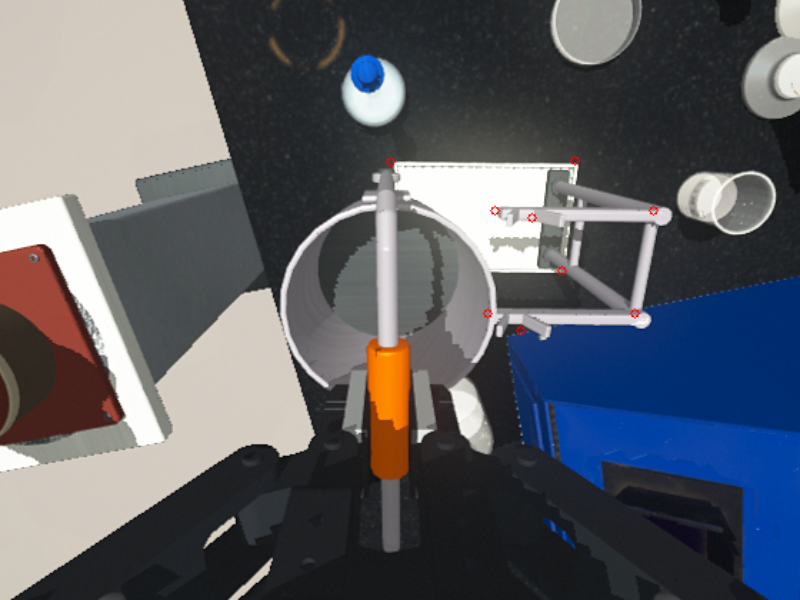

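The pail hangs straight on the bail. The predicted stand points (red circles) sit about 3–5 mm off the real arms: the left arm is at row 215 against 210 predicted, the right arm at 319 against 313, and the posts at column 660 against 654. I'll measure the arms and hook cheeks in numbers.

```bash
python3 - <<'E'
from h import *
w=load('wrist');g=cv2.cvtColor(w['color'],cv2.COLOR_BGR2GRAY)
yaw=-.205;xs=np.array([np.cos(yaw),np.sin(yaw)]);ys=np.array([-xs[1],xs[0]]);o=np.array([.576,.0475])
def st(u,v,z):
    q=onz(w,u,v,z)[:2]-o;return (np.array([q@xs,q@ys])*1e3).round(1)
for c in range(395,440,8):
    for r0,r1 in((138,165),(210,238)):
        col=g[r0:r1,c];idx=np.nonzero(col>110)[0]
        if len(idx):print(c,r0+idx[0],r0+idx[-1],st(c,r0+(idx[0]+idx[-1])/2,.206))
print('\n'.join(' '.join(f'{v:3d}' for v in r) for r in g[216:238,340:392:1][:, ::2]))
E
```

```text
395 145 164 [30.7 29.2]
395 217 226 [ 38.7 -38.2]
403 145 164 [38.2 29.2]
403 217 226 [ 46.7 -38.2]
411 138 154 [44.6 37.2]
411 217 226 [ 54.8 -38.3]
419 138 154 [52.1 37.2]
419 217 227 [ 62.9 -38.8]
427 138 154 [59.6 37.2]
427 210 227 [ 70.4 -35. ]
435 138 154 [67.  37.2]
435 210 227 [ 78.4 -35.1]
132 123 229 227 138 143 143 143 144 136 119 119 124 124 120 119 121 121 120 118 118 119 116  94 100  99
132 116 229 228 134 141 139 140 140 141 140 140 140 140 141 135 140 139 139 138 133 136 137 136 136 138
132 124 231 224 135 139 140 142 134 137 137 136 138 139 139 115 136 136 134 138 112 134 135 135 134 133
133 130 234 222 157 159 143 140 132 157 154 154 153 148 137 151 151 150 150 148 149 148 146 143 143 142
132 141 232 225 221 223 170 139 194 217 215 214 213 187 143 186 210 209 206 205 205 205 200 196 192 193
131 147 230 224 225 227 140 139 182 225 225 223 225 170 173 141 199 209 226 221 221 221 222 221 220 221
132 159 229 222 221 199 134 141 182 225 224 225 226 178 172 169 135 103 221 224 222 224 225 224 223 223
133 166 229 221 201 109 136 139 191 219 219 219 221 175 169 173 170 137 
[... 787 characters left out ...]
  41  45  44  42  41  53  53  61  53  74 163 174 171 168 195 193  47  55  53
151 232 201  39 228 222 103  39  43  42  41  41  66  54  76  72  53  74 165 174 171 205 192  46  53  53
169 231 191  47 230 222  76  42  42  51  50  45 103  57  56  56  55  51  71 168 169 217 185  48  53  55
185 229 133  46 226 219  43  48  44  70  74  58  54  55  57  57  56  54  52 118 171 223 178  50  53  54
208 227  50  37 168 201  35  68  56  58  57  57  56  57  56  56  58  54  68 154 178 224 165  52  51  53
227 213  31  40  32  32  41  41  55  56  58  56  57  55  55  55  55  55  59 163 215 164  49  52  51  54
229 188  37  42  41  41  41  44  53  55  56  56  56  54  55  55  52  54  51 158 204  98  53  51  54  53
```

arm_command --steps '[{"x": 0.1, "y": 0.7, "z": 0, "ax": 0, "ay": 0, "az": 0}, {"x": 0.1, "y": 2.2, "z": 0, "ax": 0, "ay": 0, "az": 0}, {"x": 0.1, "y": 4.2, "z": 0, "ax": 0, "ay": 0, "az": 0}, {"x": 0.1, "y": 6.5, "z": 0, "ax": 0, "ay": 0, "az": 0}, {"x": 0.1, "y": 8.8, "z": 0, "ax": 0, "ay": 0, "az": 0}, {"x": 0.1, "y": 11, "z": 0, "ax": 0, "ay": 0, "az": 0}, {"x": 0.1, "y": 12.7, "z": 0, "ax": 0, "ay": 0, "az": 0}, {"x": 0.1, "y": 13.5, "z": 0, "ax": 0, "ay": 0, "az": 0}, {"x": 0.1, "y": 13.5, "z": 0, "ax": 0, "ay": 0, "az": 0}, {"x": 0.1, "y": 13.5, "z": 0, "ax": 0, "ay": 0, "az": 0}]'

```text
time: 12.0
ee_pos: [0.4913, 0.0633, 0.2397]
tcp_rot: [[-0.205, 0.0, 0.979], [-0.979, 0.0, -0.205], [-0.0, -1.0, 0.0]]
wrist_force: [0.5, 0.4, -5.3]
gripper_width: 0.137
```

arm_command --steps '[{"x": 0, "y": 0, "z": 0.5, "ax": 0, "ay": 0, "az": 0}, {"x": 0, "y": 0, "z": 1.4, "ax": 0, "ay": 0, "az": 0}, {"x": 0, "y": 0, "z": 2.5, "ax": 0, "ay": 0, "az": 0}, {"x": 0, "y": 0, "z": 3.7, "ax": 0, "ay": 0, "az": 0}, {"x": 0, "y": 0, "z": 4.9, "ax": 0, "ay": 0, "az": 0}, {"x": 0, "y": 0, "z": 6.1, "ax": 0, "ay": 0, "az": 0}, {"x": 0, "y": 0, "z": 7.2, "ax": 0, "ay": 0, "az": 0}, {"x": 0, "y": 0, "z": 8.1, "ax": 0, "ay": 0, "az": 0}, {"x": 0, "y": 0, "z": 8.6, "ax": 0, "ay": 0, "az": 0}, {"x": 0, "y": 0, "z": 8.8, "ax": 0, "ay": 0, "az": 0}]'

```text
time: 13.0
ee_pos: [0.5776, 0.0452, 0.2392]
tcp_rot: [[-0.205, -0.0, 0.979], [-0.979, 0.0, -0.205], [-0.0, -1.0, -0.0]]
wrist_force: [0.3, 0.2, -4.7]
gripper_width: 0.135
```

```bash
python3 - <<'E'
from h import *
s=telemetry.observe();p=s['ee_pos'];print(p,s['wrist_force'],s['gripper_width']*85)
yaw=-.205;xs=np.array([np.cos(yaw),np.sin(yaw)]);ys=np.array([-xs[1],xs[0]]);o=np.array([.5771,.0452])
print('tcp in stand',(p[:2]-o)@xs,(p[:2]-o)@ys)
w=shot('wrist');a=shot('scene')
cv2.imwrite('pics/m7.png',np.hstack([cv2.resize(w['color'][80:380,100:480],(480,379)),cv2.resize(a['color'][150:280,180:290],(320,379))]))
E
```

```text
[0.57764712 0.0452345  0.23915076] [ 0.27935949  0.17159374 -4.65554805] 11.506968439086542
tcp in stand 0.0005286383316077614 0.00014515579866558343
```

View pics/m7.png

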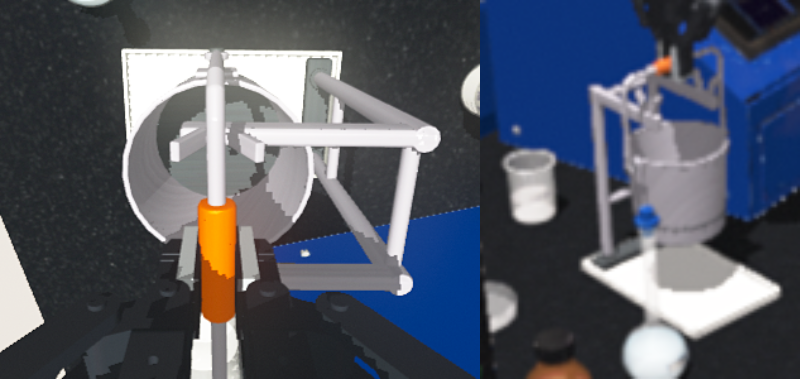

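The wire (column 215) sits midway between the hook cheeks at columns 174 and 257, and the pail is below the arms. Lowering.

arm_command --steps '[{"x": 0, "y": 0.5, "z": 0, "ax": 0, "ay": 0, "az": 0}, {"x": 0, "y": 1.1, "z": 0, "ax": 0, "ay": 0, "az": 0}, {"x": 0, "y": 1.7, "z": 0, "ax": 0, "ay": 0, "az": 0}, {"x": 0, "y": 2.3, "z": 0, "ax": 0, "ay": 0, "az": 0}, {"x": 0, "y": 2.9, "z": 0, "ax": 0, "ay": 0, "az": 0}, {"x": 0, "y": 3.3, "z": 0, "ax": 0, "ay": 0, "az": 0}, {"x": 0, "y": 3.5, "z": 0, "ax": 0, "ay": 0, "az": 0}, {"x": 0, "y": 3.5, "z": 0, "ax": 0, "ay": 0, "az": 0}]'

```text
time: 13.9
ee_pos: [0.5771, 0.0453, 0.2041]
tcp_rot: [[-0.204, -0.0, 0.979], [-0.979, 0.0, -0.204], [-0.0, -1.0, -0.0]]
wrist_force: [0.3, -0.4, -4.7]
gripper_width: 0.135
```

arm_command --steps '[{"x": 0, "y": 0.1, "z": 0, "ax": 0, "ay": 0, "az": 0}, {"x": 0, "y": 0.2, "z": 0, "ax": 0, "ay": 0, "az": 0}, {"x": 0, "y": 0.3, "z": 0, "ax": 0, "ay": 0, "az": 0}, {"x": 0, "y": 0.3, "z": 0, "ax": 0, "ay": 0, "az": 0}]'

```text
time: 14.3
ee_pos: [0.5772, 0.0453, 0.2012]
tcp_rot: [[-0.205, -0.0, 0.979], [-0.979, 0.0, -0.205], [0.0, -1.0, -0.0]]
wrist_force: [-0.4, -0.0, -5.3]
gripper_width: 0.134
```

arm_command --steps '[{"x": 0, "y": 0.1, "z": 0, "ax": 0, "ay": 0, "az": 0}, {"x": 0, "y": 0.2, "z": 0, "ax": 0, "ay": 0, "az": 0}, {"x": 0, "y": 0.2, "z": 0, "ax": 0, "ay": 0, "az": 0}, {"x": 0, "y": 0.2, "z": 0, "ax": 0, "ay": 0, "az": 0}]'

```text
time: 14.7
ee_pos: [0.5773, 0.0453, 0.1994]
tcp_rot: [[-0.205, 0.0, 0.979], [-0.979, 0.0, -0.205], [-0.0, -1.0, 0.0]]
wrist_force: [-0.9, 0.3, -5.0]
gripper_width: 0.136
```

arm_command --steps '[{"x": 0, "y": 0.1, "z": 0, "ax": 0, "ay": 0, "az": 0}, {"x": 0, "y": 0.2, "z": 0, "ax": 0, "ay": 0, "az": 0}, {"x": 0, "y": 0.2, "z": 0, "ax": 0, "ay": 0, "az": 0}, {"x": 0, "y": 0.2, "z": 0, "ax": 0, "ay": 0, "az": 0}]'

```text
time: 15.1
ee_pos: [0.5774, 0.0453, 0.199]
tcp_rot: [[-0.205, 0.001, 0.979], [-0.979, -0.001, -0.205], [0.0, -1.0, 0.001]]
wrist_force: [-6.9, -1.1, 9.2]
gripper_width: 0.139
```

Contact: the force has reversed, so the stand carries the pail, and the small -x force suggests a fit error of about 1 mm. I'll ease up 1 mm and release.

arm_command --steps '[{"x": 0, "y": -0.1, "z": -0.1, "ax": 0, "ay": 0, "az": 0}, {"x": 0, "y": -0.1, "z": -0.1, "ax": 0, "ay": 0, "az": 0}]'

```text
time: 15.3
ee_pos: [0.5769, 0.0454, 0.1991]
tcp_rot: [[-0.205, 0.002, 0.979], [-0.979, -0.0, -0.205], [-0.0, -1.0, 0.002]]
wrist_force: [-0.4, -0.2, 3.6]
gripper_width: 0.13
```

arm_command --steps '[{"x": 0, "y": 0, "z": 0, "ax": 0, "ay": 0, "az": 0}, {"x": 0, "y": 0, "z": 0, "ax": 0, "ay": 0, "az": 0}, {"x": 0, "y": 0, "z": 0, "ax": 0, "ay": 0, "az": 0}, {"x": 0, "y": 0, "z": 0, "ax": 0, "ay": 0, "az": 0}, {"x": 0, "y": 0, "z": 0, "ax": 0, "ay": 0, "az": 0}, {"x": 0, "y": 0, "z": 0, "ax": 0, "ay": 0, "az": 0}]' --claw 0.1

```text
time: 15.9
ee_pos: [0.5762, 0.0455, 0.1983]
tcp_rot: [[-0.204, -0.0, 0.979], [-0.979, 0.0, -0.204], [-0.0, -1.0, -0.0]]
wrist_force: [-1.2, 0.5, 1.5]
gripper_width: 0.451
```

arm_command --steps '[{"x": 0, "y": -0.5, "z": 0, "ax": 0, "ay": 0, "az": 0}, {"x": 0, "y": -1.5, "z": 0, "ax": 0, "ay": 0, "az": 0}, {"x": 0, "y": -3, "z": 0, "ax": 0, "ay": 0, "az": 0}, {"x": 0, "y": -5, "z": 0, "ax": 0, "ay": 0, "az": 0}, {"x": 0, "y": -7.5, "z": 0, "ax": 0, "ay": 0, "az": 0}, {"x": 0, "y": -10, "z": 0, "ax": 0, "ay": 0, "az": 0}, {"x": 0, "y": -12, "z": 0, "ax": 0, "ay": 0, "az": 0}, {"x": 0, "y": -12, "z": 0, "ax": 0, "ay": 0, "az": 0}, {"x": 0, "y": -12, "z": 0, "ax": 0, "ay": 0, "az": 0}]'

```text
time: 16.8
ee_pos: [0.5764, 0.0456, 0.3193]
tcp_rot: [[-0.204, 0.002, 0.979], [-0.979, 0.0, -0.204], [-0.0, -1.0, 0.001]]
wrist_force: [0.8, 0.3, -0.8]
gripper_width: 0.45
```

```bash
python3 - <<'E'
from h import *
s=telemetry.observe();print(s['time'],s['ee_pos'],s['wrist_force'],s['gripper_width'])
yaw=-.205;xs=np.array([np.cos(yaw),np.sin(yaw)]);ys=np.array([-xs[1],xs[0]]);o=np.array([.5771,.0452])
for _ in range(2):
  w=shot('wrist','wf.png');a=shot('scene','sf.png')
  C={}
  for n,d in(('w',w),('s',a)):
    k,l,st,c=cv2.connectedComponentsWithStats(orange(d));print(n,[(st[i].tolist(),c[i].round(1).tolist()) for i in range(1,k) if st[i,4]>8])
    q=[i for i in range(1,k) if st[i,4]>8]
    C[n]=c[max(q,key=lambda i:st[i,4])]
  g=onz(w,*C['w'],.215);print('grip in stand',(g[:2]-o)@xs,(g[:2]-o)@ys,'expected scene px',proj(a,[*o,.215]))
g=cv2.cvtColor(w['color'],cv2.COLOR_BGR2GRAY)
for s_ in(-1,1):print('hook px',proj(w,np.r_[o+ys*.036*s_,.235]))
E
```

```text
16.8 [0.57643204 0.0456403  0.31931949] [ 0.81295497  0.32950579 -0.82633387] 0.4503952313062901
w [([264, 175, 17, 56, 889], [272.3, 202.6])]
s [([386, 117, 6, 3, 10], [389.0, 118.4]), ([401, 116, 13, 8, 41], [407.2, 119.5]), ([385, 124, 11, 7, 32], [391.3, 127.4]), ([397, 125, 6, 8, 24], [399.8, 128.4]), ([242, 181, 11, 7, 43], [246.9, 183.9]), ([196, 275, 21, 14, 108], [207.8, 279.5])]
grip in stand 0.0007784662069569246 0.003681084773543553 expected scene px [247.53473724 183.66958284]
w [([265, 175, 17, 57, 897], [273.3, 202.7])]
s [([387, 117, 6, 4, 11], [389.6, 118.5]), ([401, 116, 13, 8, 40], [407.5, 119.3]), ([389, 124, 14, 9, 53], [396.3, 128.2]), ([242, 181, 11, 7, 44], [246.8, 183.9]), ([196, 275, 22, 14, 110], [207.9, 279.6])]
grip in stand 0.0008186805901998377 0.003694943227438721 expected scene px [247.53473724 183.66958284]
hook px [272.21539952 260.43763454]
hook px [272.15911307 167.02814556]
```

arm_command --steps '[{"x": 0, "y": -2, "z": 0, "ax": 0, "ay": 0, "az": 0}, {"x": 0, "y": -4, "z": 0, "ax": 0, "ay": 0, "az": 0}, {"x": 0, "y": -4, "z": 0, "ax": 0, "ay": 0, "az": 0}, {"x": 0, "y": -4, "z": 0, "ax": 0, "ay": 0, "az": 0}, {"x": 0, "y": -4, "z": 0, "ax": 0, "ay": 0, "az": 0}, {"x": 0, "y": -4, "z": 0, "ax": 0, "ay": 0, "az": 0}, {"x": 0, "y": -4, "z": 0, "ax": 0, "ay": 0, "az": 0}, {"x": 0, "y": -4, "z": 0, "ax": 0, "ay": 0, "az": 0}, {"x": 0, "y": -4, "z": 0, "ax": 0, "ay": 0, "az": 0}, {"x": 0, "y": -4, "z": 0, "ax": 0, "ay": 0, "az": 0}]'

```text
time: 18.0
ee_pos: [0.5762, 0.0455, 0.3583]
tcp_rot: [[-0.205, -0.0, 0.979], [-0.979, 0.0, -0.205], [-0.0, -1.0, -0.0]]
wrist_force: [-0.0, -0.3, -0.0]
gripper_width: 0.452
```

```bash
python3 - <<'E'
from h import *
w=shot('wrist');a=shot('scene');C={}
for n,d in(('w',w),('s',a)):
    k,l,st,c=cv2.connectedComponentsWithStats(orange(d))
    C[n]=[c[i] for i in range(1,k) if st[i,4]>20 and (n=='w' or 225<c[i][0]<265)][0]
g,e=two(w,C['w'],a,C['s']);print('grip',g,e)
# wire slope: bright wire centre columns in rows either side of the sleeve (wrist cols ~ tool z)
gr=cv2.cvtColor(w['color'],cv2.COLOR_BGR2GRAY);m=orange(w);r=np.nonzero(m.any(1))[0];cc=int(C['w'][0])
for v in list(range(r[0]-14,r[0]-2,3))+list(range(r[-1]+3,r[-1]+13,3)):
    x=np.nonzero(gr[v,cc-8:cc+9]>175)[0];print(v,cc-8+x.mean() if len(x) else None,len(x))
for i in range(4):
    p=shot('scene')['color'];d=cv2.absdiff(p,a['color'])[170:270,215:280];print('diff',d.mean().round(2),(d.max(2)>40).sum())
E
```

```text
grip [0.578137   0.0481835  0.21489786] 0.000914393755226304
151 274.0 13
154 274.0 13
157 272.0 7
160 272.0 7
292 272.0 17
295 272.0 17
298 272.0 17
301 272.0 17
diff 0.68 0
diff 0.67 0
diff 0.67 0
diff 0.68 0
```

The grip triangulates to 0.2149 m high (0.215 expected) and the pail isn't moving, so I'm handing in.

```bash
python3 -c "
from workcell import bot;print(bot.hand_in())"
```

```text
the job is handed in; nothing more can be done
None
```

The pail is hanging on the drip stand by its bail, and I handed the job in after about 18 s of robot time. `hand_in` reported no verdict, so what follows are my own checks.

**What I did:** I pushed the bail upright with the pail standing on the bench and gripped the sleeve. I then lifted the pail over the reagent bottle, brought it in from the front of the stand, lowered it onto both hooks and released it.

**What went wrong:** on the first push the sleeve jammed against the finger and tipped the pail by roughly 0.35 rad, below the 45° limit. I backed off until the pail stood level again, and the second push, with the tool rising faster, worked.

**Last checks:**
- **Seat:** the grip triangulates to 0.2149 m high (0.215 expected). It is about 1 mm front to back and 3–4 mm sideways from the stand's middle, by the wrist camera.
- **Stand position:** the first estimate from the tray differed by 2–4 mm from the arms and hooks seen up close. I corrected for that before lowering.
- **At rest:** repeated scene images showed no change around the pail, and the wrist force was near zero with the gripper well clear.
- **Wire ends:** I didn't measure each end in its hook separately; the rough wire-line check next to the sleeve wasn't precise enough to confirm them.
- **Bottles and flask:** I took no final measurement, but nothing came close to them, and the amber bottle's orange blob in the scene camera had not moved.

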